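Load a tin into the vee of a hand labeller and clamp it

TASK

The bare steel tin on the labeller's feed tray is next for a label. Roll it, without lifting it, over the tray's edge into the green vee cradle and take the hand off so that it settles; then slide it gently along the vee until its end is fully home against the end plate with the black drive disc, and only then push the pressure head down by its red knob until the roller bears firmly on the tin and stays there. Do not dent the tin, and leave everything else where it is.

Things in the scene. Friction and masses are not known exactly. Their poses are not given: they have to be found in the camera images.
- tin: bare ribbed steel food tin, unlabelled, 99 mm across, 120 mm long, 0.6 to 0.9 kg, lying on the feed tray with its axis roughly along the vee; too fat to be gripped across. Origin at mid-length on its axis; its y axis runs along the tin (x and z turn as it rolls)
- labeller: hand labeller for tins, fixed; blue base 345 x 290 mm. Origin on the worktop under the vee's middle line; x points across the vee, away from the feed tray; y along the vee, away from the end plate; z up. Behind the vee, at x 82 to 154 mm, a paper label roll, top 96 mm above the worktop
- tray_edge (a point): middle of the inner edge of the level aluminium feed tray, 53 mm above the worktop, 35 mm before the vee's middle line: here the tin tips over into the vee. Axes as the labeller's. The tray runs 130 mm from here towards -x (12 mm high kerb at its far end) and 97 mm to either side. A tin on it has its axis 102.5 mm above the worktop
- cradle_seat (a point): where the tin's origin must finally be: axis in the middle of the green vee, 88.6 mm above the worktop, and its end home on the end plate. Axes as the labeller's. The vee (100 degrees included, apex 24 mm above the worktop) runs from the end plate, 60 mm to -y of this point, to 135 mm to +y; its near lip is the tray's edge, its far flank rises to 79 mm
- end_plate: upright steel plate with a flush black drive disc across the end of the vee, 96 mm wide, top 118 mm above the worktop, part of the labeller; its face, which the tin's end must touch, looks along the labeller's +y, 60 mm from cradle_seat; origin on the worktop under that face. The tin must not be pressed on it with more than 20 N, nor be pushed by the robot with more than 25 N
- pressure_head (a joint): grey head sliding on a square column behind the end plate (282 mm high); value: metres slid down, 0 to 0.088; it meets a seated tin near 0.070. A brake holds it where it is left: about 7 N on the knob moves it (9 N less its weight); all beyond that presses the tin and mostly stays when let go. Firm is 4 N or more left on the tin, never over 25 N: 14 to 22 N on the knob is right
- roller_bottom (a point): middle of the lowest line of the black rubber roller under the head's arm (28 mm across, 46 mm long, axis along the labeller's y); it stands over the vee's middle line, 24 mm nearer the end plate than the middle of a tin that is home
- knob_top (a point): centre of the top of the round red knob on the head's arm, 40 mm across, 75 mm straight above roller_bottom; push here, straight down
- bean_tin: bystander: standing tin with a red label, 73 mm across, 105 mm high; origin under its base
- peach_tin: bystander: standing tin with a yellow label, 73 mm across, 105 mm high; origin under its base
- tuna_tin: bystander: flat tin with a green label, 84 mm across, 40 mm high; origin under its base
- sauce_jar: bystander: jar of red sauce with a red lid, 72 mm across, 125 mm high; origin under its base
- pickle_jar: bystander: green glass jar with a brass lid, 68 mm across, 110 mm high; origin under its base
- spare_roll: bystander: spare paper label roll, 56 mm across, 45 mm high, standing on the labeller's base behind the cradle; origin under it
- marker: bystander: white marker pen with a black cap, 140 mm long, 17 mm thick, lying on the worktop; origin under its middle
Not all that is in view belongs to the job. Leave any blue look-alike of the tin alone.

How it is judged:
On the way, in this order (a step that is already met when the one before it is completed fails the run):
1. the tin lies settled in the vee, at rest, with the hand off it (x of tin in the frame of cradle_seat between -0.0025 and 0.0025 m and z of tin in the frame of cradle_seat between -0.0025 and 0.0025 m and angle between the y axis of tin and the y axis of labeller, either way round below 0.03 rad and linear speed of tin below 0.01 m/s and contact force between the fingers and tin below 0.2 N), for 0.3 s.
2. the tin is home against the end plate, still seated in the vee (x of tin in the frame of cradle_seat between -0.0025 and 0.0025 m and z of tin in the frame of cradle_seat between -0.0025 and 0.0025 m and angle between the y axis of tin and the y axis of labeller, either way round below 0.03 rad and y of tin in the frame of cradle_seat between -0.002 and 0.002 m), for 0.2 s.
At the end, for the whole second after the job is handed in: The tin lies still in the vee (axis within 2.5 mm of the seat across and in height, square within 0.03 rad), its end within 2 mm of the end plate, and the roller keeps pressing on it with at least 4 N after the robot has let go (all of step 2 and contact force between pressure_head and tin above 4 N and linear speed of tin below 0.01 m/s); the robot touches nothing.
It fails at once if the tin is lifted more than 15 mm above its rolling height on the tray (z of tin in the frame of cradle_seat above 0.029 m).
It fails at once if the robot pushes the tin with more than 25 N, or it is pressed on the end plate with more than 20 N (contact force between the arm and tin above 25 N or contact force between tin and end_plate above 20 N).
It fails at once if the roller presses the tin with more than 25 N (contact force between pressure_head and tin above 25 N).
It fails at once if the roller presses on the tin before it is home against the end plate (more than 4 mm away) (contact force between pressure_head and tin above 1 N and y of tin in the frame of cradle_seat above 0.004 m).
It fails at once if a bystander is moved more than 25 mm (distance of any of bean_tin, peach_tin, tuna_tin, sauce_jar, pickle_jar, spare_roll, marker from where it was at the start of the episode above 0.025 m).
It also fails if it takes over 66 s, if anything falls off the work surface, if the arm or the gripper's body presses on something with over 40 N, if the wrist force passes 120 N, or if a joint passes its speed limit or range.

ROBOT

A 7-joint arm with a two-finger parallel gripper is mounted at the origin on the work surface. World frame = base frame: x ahead of the robot, y to its left, z up, the work surface at z = 0. Lengths are in m, angles in rad, forces in N, time in s.
With the tool pointing down it reaches from about 0.425 to 0.8 m from the base axis. Payload 8.3 kg.
Tool frame: the origin (TCP) lies between the finger pads; the fingertips stand 25 mm ahead of it and the grasp point (between the pads) lies 6 mm ahead of it; z points along the fingers, y is the line along which they close (so a half turn about z gives the same grasp; the last joint's range is limited). The gripper opens to 85 mm and grips with 20 to 120 N. Pads are 22 mm wide; open, the fingers measure 114 mm over their backs; the gripper's body (76 mm by 85 mm) begins 54 mm behind the grasp point. The pads swing forward as they close: fully open they stand 13 mm farther back than shut.
Start: joints at [-1.291, 0.383, 0.016, 1.37, -0.006, 1.388, -0.046], TCP at [0.21, 0.589, 0.256] pointing down, gripper open.
Joint ranges: [-2.95, 2.95], [-0.25, 2.06], [-1.52, 1.56], [0.18, 2.33], [-1.44, 4.58], [0.02, 2.06], [-3.01, 3.01]. Speed limits (rad/s): [2.39, 2.39, 3.01, 3.01, 3.14, 3.14, 3.14].

INTERFACE

Orientations are given as [roll, pitch, yaw] about the fixed x, y, z axes, in that order (R = Rz(yaw) Ry(pitch) Rx(roll)).
In Python, from rig import env gives the robot as it stands. The module is installed in compiled form; this text tells all that it offers.
- The arm moves only by the tool send_rows, never from a script. Its argument "motion" is one flat list of numbers, 6 for each row, row after row: the shift along the world's x, y, z in m, then the turn, a rotation vector about the world's x, y, z in degrees. A call has 1 to 8 rows; each row shifts and turns the commanded pose from where the row before left it; what a row does not reach is not made up. A row lasts 1/10 s, in which the tool goes at most 50 mm and 8.59 degrees, less where a joint would pass 70% of its speed; a pose out of reach is approached as far as the arm can. A call with a gripper value outside its range is refused whole. "gripper" is the finger opening in m, from 0 to 0.0854, set as the call begins (left out, the last holds). The fingers move at their own pace and stop on an object; the grip force is fixed at half the most. Time passes only in rows, so rows that do not move let the fingers close. It gives the time, the measured TCP pose, the force, the opening and the grip force at its end, in the units of the state.
- env.sense(): the state, without advancing time (a new reading comes with each control period).
- env.capture(name): name is "side" or "top"; returns a dict with "image" (420x560x3 uint8, red, green, blue), "fx", "fy", "cx", "cy" (pixels), "eye" and "orientation" of the camera in the world. Camera axes: x right, y up, looking along -z (the intrinsics and any distortion apply to the point x, -y, -z); pixel columns grow to the right and rows downward; lengths in m; the calibration is good to about 2 mm. A picture is of the moment at which its call begins. There is no depth.
- env.hand_in(): hands the job in; it is judged then, once.
The state is a dict: "time": time; "qpos": joint angles; "joint_vel": joint speeds; "tau": joint torques, N m; "tcp_pos": TCP position; "orientation": TCP orientation; "force": force on the tool from outside, world axes, zero at the start; "moment": the same for the moment, N m; "grip_width": opening from 0.0 (shut) to 1.0 (fully open); "gripper_force": force on a finger pad.
Only numpy, scipy, OpenCV 4.12 (cv2) and the standard library are available. Lean on these libraries where they do the work, as an engineer would, in place of code of your own. Each camera call takes 0.05 s, during which the arm holds its last target. There are 200 camera calls.

## Working session

There is one attempt and no reset: what is moved stays moved. The work goes in short steps, Python scripts to look and compute and a tool call to move; the robot and the scene stay as the last step left them, time stands still between calls to the robot, and variables do not carry over. Pictures are saved under pics/ and viewed, at most 10 in all, crops included, and the job is handed in when it is done.

Besides the shell and the picture viewer there is one more tool, called after "Emit:" as a command line: name --argument value ..., lists and objects as JSON in quotes. send_rows: Moves the arm, as the interface text tells. Its arguments: {"type":"object","properties":{"motion":{"type":"array"},"gripper":{"type":"number"}},"required":["motion"]}

```bash
mkdir -p pics; cat > h.py <<'E'
import numpy as np, cv2
from rig import env
from scipy.spatial.transform import Rotation as R
def cap(n,save=None):
    c=env.capture(n)
    if save: cv2.imwrite('pics/'+save,c['image'][:,:,::-1])
    return c
def rot(c):
    o=np.array(c['orientation'],float)
    return o if o.shape==(3,3) else R.from_euler('xyz',o).as_matrix()
def ray(c,u,v):
    d=np.array([(u-c['cx'])/c['fx'],-(v-c['cy'])/c['fy'],-1.])
    return np.array(c['eye']),rot(c)@d
def onz(c,u,v,z):
    e,d=ray(c,u,v); return e+d*(z-e[2])/d[2]
def proj(c,p):
    q=rot(c).T@(np.array(p)-c['eye']); return c['cx']+c['fx']*q[0]/-q[2], c['cy']-c['fy']*q[1]/-q[2]
E
python3 - <<'E'
from h import *
for n in('side','top'):
    c=cap(n,n+'0.png'); print({k:v for k,v in c.items() if k!='image'})
print(env.sense())
E
```

```text
{'fx': 407.9311644770903, 'fy': 407.9311644770903, 'cx': 279.63547984762255, 'cy': 207.23323453118627, 'eye': array([ 0.35407605, -0.77119405,  1.15967545]), 'orientation': array([ 0.66980302, -0.00837379, -0.27470891])}
{'fx': 424.1825682728114, 'fy': 424.1825682728114, 'cx': 283.91938513970865, 'cy': 212.4527350811679, 'eye': array([ 0.49037891, -0.02402424,  1.41212437]), 'orientation': array([ 8.96923579e-02,  6.10858647e-04, -1.59162750e+00])}
{'time': 0.1, 'qpos': array([-1.29088708,  0.38419002,  0.0163925 ,  1.37104177, -0.006299  ,
        1.38822627, -0.04648126]), 'joint_vel': array([-0.00059877, -0.00016469, -0.00024552, -0.00173842,  0.00163318,
       -0.00160216,  0.00064447]), 'tau': array([ 2.71096353e-03, -6.29136801e+01,  8.47486183e-01, -3.72757280e+01,
        1.69044756e-02,  1.04928637e-02, -5.63014135e-05]), 'tcp_pos': array([0.20991806, 0.58825187, 0.25535988]), 'orientation': array([-3.13977717e+00,  3.59817958e-05,  2.79884962e+00]), 'force': array([-0.48678468, -0.52538942,  0.65130776]), 'moment': array([-0.02079071,  0.03338695,  0.00063858]), 'gripper_force': 0.0, 'grip_width': 1.001544107009314}
```

View pics/side0.png

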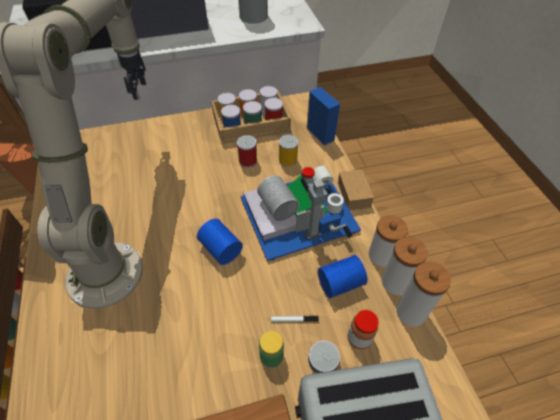

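View pics/top0.png

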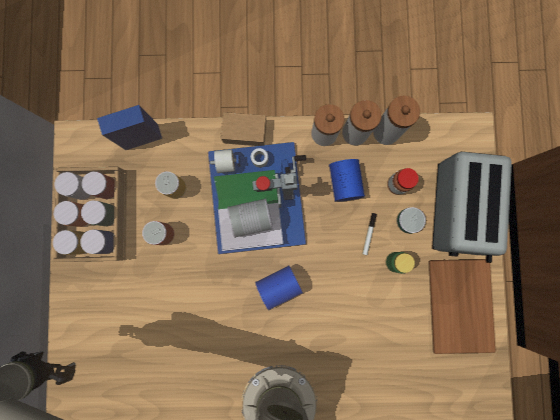

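The tin (grey, top px ~(255,217)) lies on the tray on the robot's side of the vee. The vee runs along the image row (about world y), with the end plate at the right (-y). The red knob is at top px (263,183) and side px (308,173).

```bash
cat > m.py <<'E'
from h import *
def tri(a,b):
    (e1,d1),(e2,d2)=a,b
    s=np.linalg.lstsq(np.c_[d1,-d2],e2-e1,rcond=None)[0]
    p,q=e1+s[0]*d1,e2+s[1]*d2; return (p+q)/2,np.linalg.norm(p-q)
def blob(c,lo,hi,roi,lo2=None,hi2=None):
    h=cv2.cvtColor(c['image'],cv2.COLOR_RGB2HSV); m=cv2.inRange(h,lo,hi)
    if lo2: m|=cv2.inRange(h,lo2,hi2)
    x0,y0,x1,y1=roi; k=np.zeros_like(m); k[y0:y1,x0:x1]=m[y0:y1,x0:x1]; return k
def cen(k):
    cs,_=cv2.findContours(k,0,2); q=max(cs,key=cv2.contourArea); m=cv2.moments(q); return m['m10']/m['m00'],m['m01']/m['m00'],q
E
python3 - <<'E'
from m import *
s=cap('side');t=cap('top')
red=((0,140,90),(8,255,255)); red2=((172,140,90),(180,255,255))
ks=cen(blob(s,*red,(290,160,330,190),*red2)); kt=cen(blob(t,*red,(245,170,285,200),*red2))
print('knob',ks[:2],cv2.boundingRect(ks[2]),kt[:2],cv2.boundingRect(kt[2]),tri(ray(s,*ks[:2]),ray(t,*kt[:2])), onz(t,*kt[:2],.275))
b=blob(t,(100,120,40),(125,255,255),(200,135,315,262))
r=cv2.minAreaRect(cv2.findNonZero(b)); print(r)
for p in cv2.boxPoints(r): print(p,onz(t,*p,.012))
h=cv2.cvtColor(t['image'],cv2.COLOR_RGB2HSV)
for n,c,(x0,y0,x1,y1) in (('t',t,(200,135,315,262)),('s',s,(235,155,365,260))):
    cv2.imwrite(f'pics/{n}z.png',cv2.resize(c['image'][y0:y1,x0:x1,::-1],None,fx=6 if n=='s' else 4.7,fy=5.6 if n=='s' else 4.7,interpolation=cv2.INTER_CUBIC)[:600,:800])
E
```

```text
knob (307.7434456928839, 171.76779026217227) (302, 167, 12, 11) (262.6878901373283, 182.6541822721598) (256, 176, 14, 14) (array([0.67847022, 0.03176851, 0.24850847]), np.float64(0.0013996148685717542)) [0.67486333 0.03035044 0.275     ]
((256.1912841796875, 197.35964965820312), (102.07269287109375, 86.49056243896484), 83.79655456542969)
[207.6843 151.2952] [0.82778474 0.22585404 0.012     ]
[293.6684 141.9491] [ 0.85370538 -0.06354438  0.012     ]
[304.69827 243.4241 ] [ 0.51250064 -0.09205621  0.012     ]
[218.71417 252.7702 ] [0.48776178 0.19121612 0.012     ]
```

View pics/tz.png

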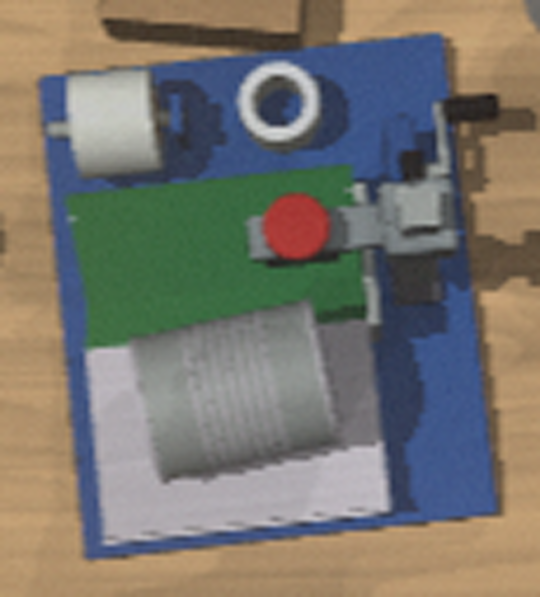

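View pics/sz.png

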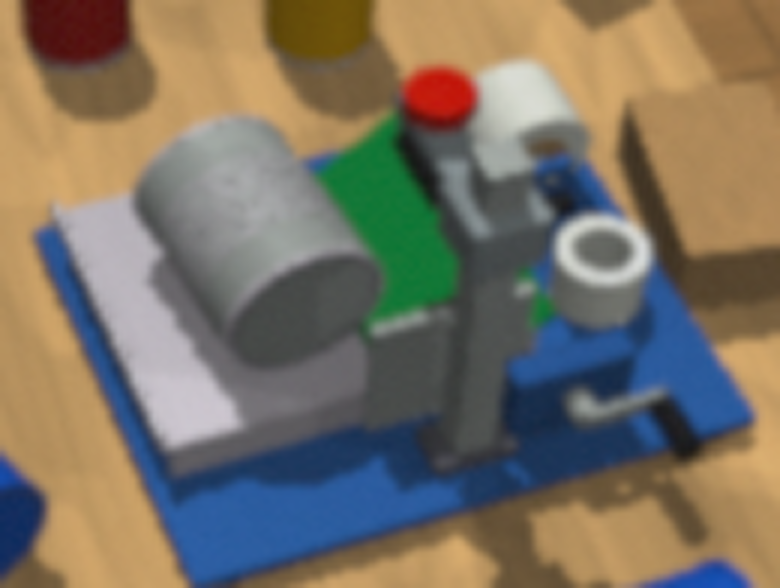

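Zoomed views: the base edges give a labeller yaw of about 5°. The knob is at about (0.678, 0.031, 0.25), so the head may already be partly lowered. The tin corners in the zoomed top view are about (132,340), (308,300), (340,440) and (163,480), which means it is skewed about 6° to the vee.

```bash
cat >> m.py <<'E'
yaw=0.089; ex=np.array([np.cos(yaw),np.sin(yaw)]); ey=np.array([-ex[1],ex[0]])
seat=np.array([.678,.0315])+.024*ey
def lab(p): d=np.array(p)[:2]-seat; return np.round([d@ex,d@ey],4)
E
python3 - <<'E'
from m import *
t=cap('top'); s=cap('side')
f=lambda u,v:(200+u/4.7,135+v/4.7); g=lambda u,v:(235+u/6,155+v/5.6)
P=lambda n,u,v,z:print(n,onz(t,*f(u,v),z).round(4),lab(onz(t,*f(u,v),z)))
Q=lambda n,u,v,z:print(n,'side',onz(s,*g(u,v),z).round(4),lab(onz(s,*g(u,v),z)))
print('seat',seat)
for a in((88,346),(100,543),(388,512)):P('tray -35/-165',*a,.053 if a[1]<400 else .065)
P('vee far end y135',70,196,.079);P('far right',352,166,.079)
P('plate top corner',378,322,.118);P('plate top',352,185,.118);Q('plate',370,332,.118)
L=[onz(t,*f(u,v),.1025) for u,v in((132,340),(308,300),(340,440),(163,480))]
for l in L: print('tin',lab(l))
Q('tin top ridge',250,120,.13)
# side: end face ellipse centre
Q('tin endc',305,308,.1025)
Q('tray corner',172,450,.065)
for z in(.24,.25,.26,.283): print(z,proj(s,[*onz(t,262.7,182.65,z)[:2],z]))
E
```

```text
seat [0.67586682 0.05540501]
tray -35/-165 [0.6294 0.1839 0.053 ] [-0.0349  0.1321]
tray -35/-165 [0.4947 0.1749 0.065 ] [-0.1698  0.1351]
tray -35/-165 [ 0.5115 -0.0193  0.065 ] [-0.1703 -0.0598]
vee far end y135 [0.729  0.1914 0.079 ] [0.065  0.1307]
far right [7.455e-01 2.000e-04 7.900e-02] [ 0.0645 -0.0612]
plate top corner [ 0.6345 -0.0155  0.118 ] [-0.0475 -0.067 ]
plate top [ 7.254e-01 -3.000e-04  1.180e-01] [ 0.0444 -0.0598]
plate side [ 0.6312 -0.0219  0.118 ] [-0.0513 -0.073 ]
tin [-0.0398  0.0957]
tin [-0.0261 -0.0226]
tin [-0.1206 -0.0337]
tin [-0.1339  0.0846]
tin top ridge side [0.6103 0.1436 0.13  ] [-0.0575  0.0936]
tin endc side [0.6062 0.0157 0.1025] [-0.0729 -0.0334]
tray corner side [ 0.5165 -0.0376  0.065 ] [-0.167  -0.0784]
0.24 (np.float64(308.4172556121833), np.float64(173.46090517257505))
0.25 (np.float64(308.1704813436911), np.float64(171.4325398632204))
0.26 (np.float64(307.9203599221228), np.float64(169.37666257206033))
0.283 (np.float64(307.33200191102486), np.float64(164.54064386361057))
```

Emit:
send_rows --motion '[0.018,-0.032,0,0,0,2.5,0.018,-0.032,0,0,0,2.5,0.018,-0.032,0,0,0,2.5,0.018,-0.032,0,0,0,2.5,0.018,-0.032,0,0,0,2.5,0.018,-0.032,0,0,0,2.5,0.018,-0.032,0,0,0,2.5,0.018,-0.032,0,0,0,2.5]' --gripper 0.0854

```text
time: 1.1
tcp_pos: [0.3546, 0.3312, 0.2564]
orientation: [3.141, 0.0, -3.134]
force: [0.7, 0.3, -0.3]
grip_width: 1.0
gripper_force: 0.0
```

Emit:
send_rows --motion '[0.018,-0.032,0,0,0,0.6,0.018,-0.032,0,0,0,0.6,0.018,-0.032,0,0,0,0.6,0.018,-0.032,0,0,0,0.6,0.018,-0.032,0,0,0,0.6,0.018,-0.032,0,0,0,0.6,0.018,-0.032,0,0,0,0.6,0.018,-0.032,0,0,0,0.6]'

```text
time: 1.9
tcp_pos: [0.4985, 0.0753, 0.2565]
orientation: [3.141, 0.0, -3.051]
force: [0.4, 0.5, -0.5]
grip_width: 1.002
gripper_force: 0.0
```

Emit:
send_rows --motion '[0,-0.005,-0.02,0,0,0,0,0,-0.03,0,0,0,0,0,-0.03,0,0,0,0,0,-0.03,0,0,0,0,0,-0.016,0,0,0,0,0,0,0,0,0]'

```text
time: 2.5
tcp_pos: [0.4963, 0.0713, 0.128]
orientation: [-3.14, -0.005, -3.051]
force: [0.1, -0.3, 0.2]
grip_width: 1.001
gripper_force: 0.0
```

```bash
python3 - <<'E'
from m import *
s=env.sense();print(s['tcp_pos'],lab(s['tcp_pos']),s['force'])
c=cap('side')
cv2.imwrite('pics/a.png',cv2.resize(c['image'][120:280,200:380,::-1],None,fx=3.6,fy=3.6,interpolation=cv2.INTER_CUBIC))
E
```

```text
[0.49630128 0.0713337  0.12798416] [-0.1774  0.0318] [ 0.10051061 -0.3363844   0.24399497]
```

View pics/a.png

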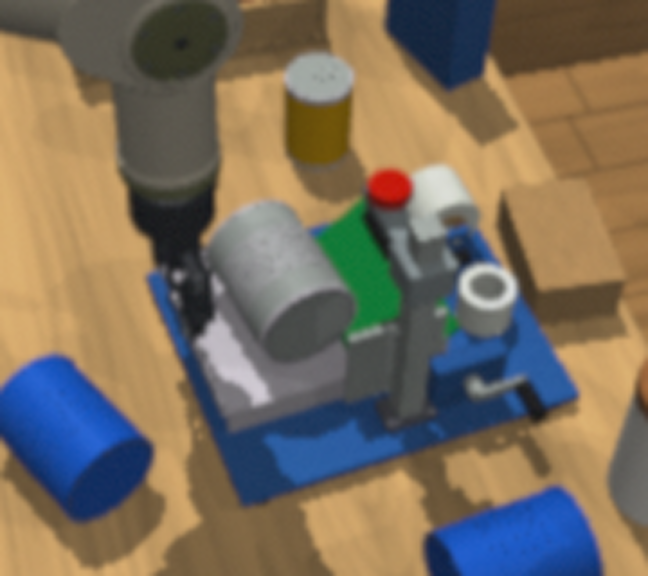

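The open fingers (crop px ~(190,300)) stand behind the tin, on the tray side. I'll push it along the labeller's x axis.

Emit:
send_rows --motion '[0.01,0.0009,0,0,0,0,0.008,0.0007,0,0,0,0,0.005,0.0004,0,0,0,0,0.003,0.0003,0,0,0,0,0.003,0.0003,0,0,0,0,0.003,0.0003,0,0,0,0,0.002,0.0002,0,0,0,0,0.002,0.0002,0,0,0,0]'

```text
time: 3.35
tcp_pos: [0.534, 0.075, 0.1303]
orientation: [3.141, -0.0, -3.051]
force: [-2.8, 0.1, 2.8]
grip_width: 1.004
gripper_force: 1.7
```

Emit:
send_rows --motion '[0.002,0.0002,0,0,0,0,0.002,0.0002,0,0,0,0,0.002,0.0002,0,0,0,0,0.002,0.0002,0,0,0,0,0.002,0.0002,0,0,0,0,0.002,0.0002,0,0,0,0,0.002,0.0002,0,0,0,0,0.002,0.0002,0,0,0,0]'

```text
time: 4.15
tcp_pos: [0.5494, 0.0789, 0.1315]
orientation: [3.138, -0.001, -3.049]
force: [-10.1, 3.6, 14.8]
grip_width: 0.999
gripper_force: 9.7
```

```bash
python3 - <<'E'
from m import *
s=env.sense();print(s['tcp_pos'],lab(s['tcp_pos']),s['force'])
c=cap('side');d=cap('top')
a=cv2.resize(c['image'][150:270,220:330,::-1],(500,545),interpolation=cv2.INTER_CUBIC);b=cv2.resize(d['image'][160:250,205:265,::-1],(300,450),interpolation=cv2.INTER_CUBIC)
o=np.zeros((545,800,3),np.uint8);o[:,:500]=a;o[:450,500:]=b;cv2.imwrite('pics/b.png',o)
E
```

```text
[0.54935378 0.07890559 0.13154236] [-0.1239  0.0347] [-10.08955398   3.56643388  14.8336264 ]
```

View pics/b.png

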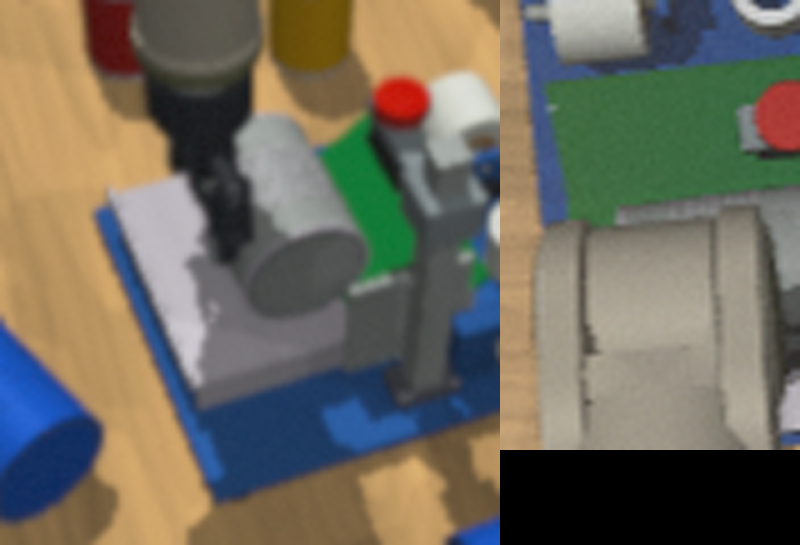

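The view shows the tin squared and about 15 mm advanced. The force of about 18 N means the high contact is wedging it against the tray. I'll back off, tilt the fingers forward and push lower.

Emit:
send_rows --motion '[-0.005,-0.0004,0,0,0,0,-0.01,-0.0009,0,0,0,0,-0.01,-0.0009,0,0,0,0,-0.01,-0.0009,0,0.445,-4.98,0,-0.01,-0.0009,0,0.445,-4.98,0,0,0,0,0.445,-4.98,0,0,0,0,0.445,-4.98,0,0,0,0,0.445,-4.98,0]'

```text
time: 5.05
tcp_pos: [0.5041, 0.0727, 0.1304]
orientation: [3.14, 0.44, -3.052]
force: [0.0, 0.2, -0.9]
grip_width: 0.999
gripper_force: 0.0
```

Emit:
send_rows --motion '[0,-0.003,-0.01,0,0,0,0,0,-0.012,0,0,0,0,0,-0.01,0,0,0,0,0,0,0,0,0]'

```text
time: 5.45
tcp_pos: [0.5041, 0.069, 0.0965]
orientation: [-3.14, 0.432, -3.051]
force: [-0.6, 0.6, -0.6]
grip_width: 1.0
gripper_force: 0.0
```

```bash
python3 - <<'E'
from m import *
s=env.sense();print(s['tcp_pos'],lab(s['tcp_pos']),s['orientation'],s['force'])
c=cap('side');d=cap('top')
a=cv2.resize(c['image'][150:270,220:330,::-1],(500,545),interpolation=cv2.INTER_CUBIC);b=cv2.resize(d['image'][160:250,205:295,::-1],(300,300),interpolation=cv2.INTER_CUBIC)
o=np.zeros((545,800,3),np.uint8);o[:,:500]=a;o[:300,500:]=b;cv2.imwrite('pics/c.png',o)
E
```

```text
[0.5041349  0.06898333 0.09648576] [-0.1698  0.0288] [-3.13977888  0.4324399  -3.05123517] [-0.59578705  0.56819194 -0.64538214]
```

View pics/c.png

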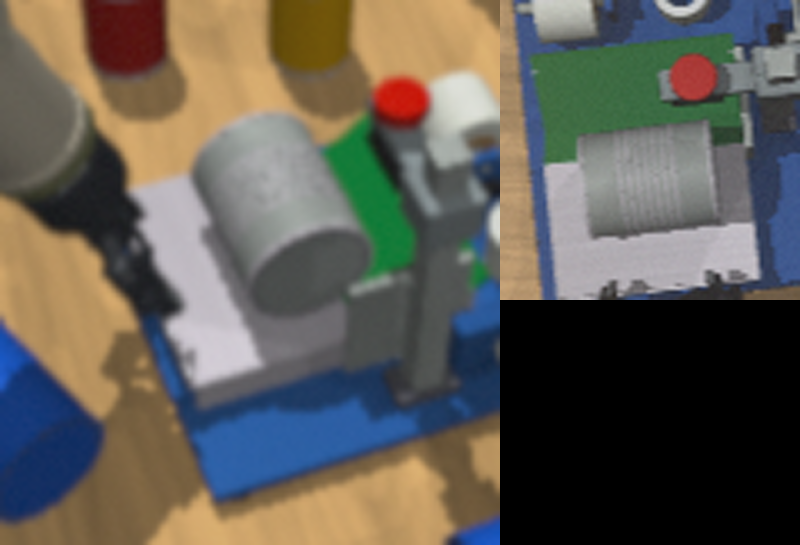

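The tin is now square (top crop centre (649,180)), axis at about lab x -0.067. The fingers are tilted and low behind it.

Emit:
send_rows --motion '[0.01,0.006,0,0,0,0,0.01,0.002,0,0,0,0,0.006,0.0005,0,0,0,0,0.004,0.0004,0,0,0,0,0.003,0.0003,0,0,0,0,0.003,0.0003,0,0,0,0,0.003,0.0003,0,0,0,0,0.003,0.0003,0,0,0,0]'

```text
time: 6.35
tcp_pos: [0.5469, 0.0793, 0.0981]
orientation: [-3.141, 0.436, -3.052]
force: [-2.7, -1.5, 1.7]
grip_width: 0.996
gripper_force: 1.9
```

Emit:
send_rows --motion '[0.002,0.0002,0,0,0,0,0.002,0.0002,0,0,0,0,0.002,0.0002,0,0,0,0]'

```text
time: 6.65
tcp_pos: [0.553, 0.08, 0.0982]
orientation: [-3.141, 0.436, -3.052]
force: [-3.3, -1.8, 2.3]
grip_width: 1.0
gripper_force: 2.2
```

Emit:
send_rows --motion '[0.002,0.0002,0,0,0,0,0.002,0.0002,0,0,0,0,0.002,0.0002,0,0,0,0,0.002,0.0002,0,0,0,0]'

```text
time: 7.05
tcp_pos: [0.5612, 0.0811, 0.0983]
orientation: [-3.141, 0.436, -3.051]
force: [-2.0, -0.9, 0.8]
grip_width: 0.997
gripper_force: 2.0
```

Emit:
send_rows --motion '[0.002,0.0002,0,0,0,0,0.002,0.0002,0,0,0,0,0.002,0.0002,0,0,0,0,0.002,0.0002,0,0,0,0]'

```text
time: 7.45
tcp_pos: [0.5692, 0.0818, 0.0982]
orientation: [-3.141, 0.436, -3.051]
force: [-3.0, -2.8, 2.8]
grip_width: 0.994
gripper_force: 2.2
```

Emit:
send_rows --motion '[0.002,0.0002,0,0,0,0,0.002,0.0002,0,0,0,0,0.002,0.0002,0,0,0,0,0.002,0.0002,0,0,0,0]'

```text
time: 7.85
tcp_pos: [0.5774, 0.0827, 0.0984]
orientation: [-3.141, 0.437, -3.051]
force: [-1.4, -1.8, 0.7]
grip_width: 0.998
gripper_force: 1.0
```

Emit:
send_rows --motion '[0.002,0.0002,0,0,0,0,0.002,0.0002,0,0,0,0]'

```text
time: 8.05
tcp_pos: [0.5814, 0.0835, 0.0984]
orientation: [-3.141, 0.437, -3.051]
force: [-0.5, -0.5, -0.3]
grip_width: 0.999
gripper_force: 0.0
```

```bash
python3 - <<'E'
from m import *
s=env.sense();print(s['tcp_pos'],lab(s['tcp_pos']),s['force'])
c=cap('side');d=cap('top')
a=cv2.resize(c['image'][150:270,220:330,::-1],(500,545),interpolation=cv2.INTER_CUBIC);b=cv2.resize(d['image'][160:250,205:295,::-1],(300,300),interpolation=cv2.INTER_CUBIC)
o=np.zeros((545,800,3),np.uint8);o[:,:500]=a;o[:300,500:]=b;cv2.imwrite('pics/d.png',o)
E
```

```text
[0.58137871 0.08352106 0.09838933] [-0.0916  0.0364] [-0.45767469 -0.462078   -0.28772261]
```

View pics/d.png

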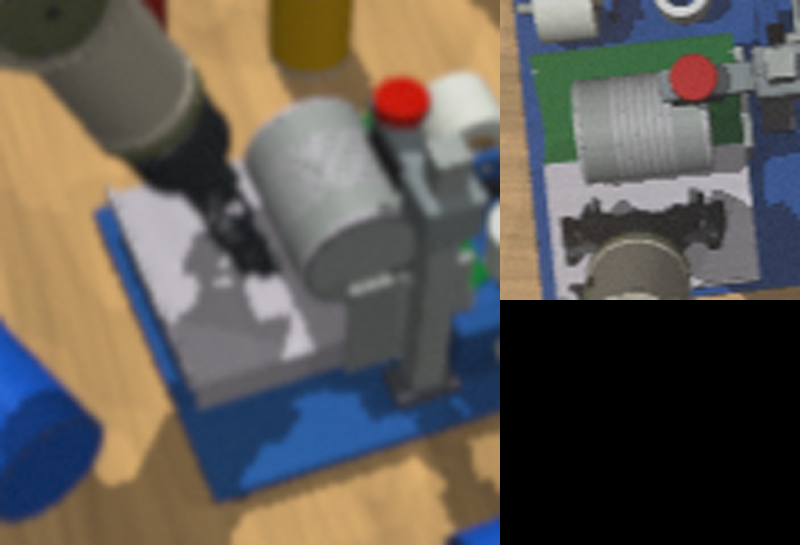

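The tin has gone over into the vee with no force left on the hand. I'll back off and raise.

Emit:
send_rows --motion '[-0.015,-0.001,0,0,0,0,-0.03,-0.003,0.01,0,0,0,-0.02,0,0.04,-0.445,4.98,0,0,0.01,0.045,-0.445,4.98,0,0,0.02,0.045,-0.445,4.98,0,0,0.02,0.03,-0.445,4.98,0,0,0.03,0,-0.445,4.98,0,0,0.03,0,0,0,0]' --gripper 0

```text
time: 8.95
tcp_pos: [0.5175, 0.1903, 0.2687]
orientation: [-3.141, -0.001, -3.052]
force: [0.6, -0.7, -0.9]
grip_width: -0.001
gripper_force: 0.0
```

```bash
python3 - <<'E'
from m import *
s=env.sense();print(s['tcp_pos'],lab(s['tcp_pos']),s['orientation'],s['force'],s['grip_width'])
d=cap('top');I=d['image'];h=cv2.cvtColor(I,cv2.COLOR_RGB2HSV)
# sample along vee axis line, at tin top height, and across at y=.05..,
for z,y0,y1,x in((.1,.07,.12,0.0),(.0886,.07,.12,-.02)):
  for y in np.arange(y0,y1,.004):
    p=seat+ex*x+ey*y; u,v=proj(d,[*p,z]); print(round(y,3),h[round(v),round(u)],end=' ')
  print()
for y in(.075,.045):
 for x in list(np.arange(-.064,-.03,.004))+list(np.arange(.035,.07,.004)):
  p=seat+ex*x+ey*y; u,v=proj(d,[*p,.0886]); print(round(x,3),h[round(v),round(u)],end=' ')
 print()
c=cap('side')
b=cv2.resize(d['image'][165:225,210:290,::-1],(800,600),interpolation=cv2.INTER_CUBIC);cv2.imwrite('pics/e.png',b)
E
```

```text
[0.51753891 0.1903204  0.26868814] [-0.1457  0.1485] [-3.14146080e+00 -6.94867106e-04 -3.05237248e+00] [ 0.57766602 -0.74094795 -0.92809811] -0.0006168297186053933
0.07 [ 68   7 155] 0.074 [ 75   7 156] 0.078 [ 72   8 155] 0.082 [ 60   6 160] 0.086 [ 68   7 155] 0.09 [ 70  10 147] 0.094 [ 77  11 161] 0.098 [ 65  89 118] 0.102 [ 63 103 106] 0.106 [ 62 104 105] 0.11 [ 61 103 109] 0.114 [ 62 102 110] 0.118 [ 63 108 109] 
0.07 [ 72  10 133] 0.074 [ 54  10 134] 0.078 [ 45   4 134] 0.082 [ 70   6 137] 0.086 [ 50   6 134] 0.09 [ 54   9 137] 0.094 [ 90   5 148] 0.098 [ 64  83 113] 0.102 [ 61 104 101] 0.106 [ 60  89 106] 0.11 [ 62  98 102] 0.114 [ 61  95 102] 0.118 [ 62 101 104] 
-0.064 [143  13 180] -0.06 [144   7 177] -0.056 [146  10 178] -0.052 [143   9 111] -0.048 [165   6  87] -0.044 [30  5 96] -0.04 [ 40   7 104] -0.036 [ 40   7 109] -0.032 [ 50   7 116] 0.035 [ 60   6 130] 0.039 [ 50   6 119] 0.043 [ 53   9 113] 0.047 [50  8 97] 0.051 [ 63 100 105] 0.055 [ 62 103 109] 0.059 [ 62 102 108] 0.063 [ 62 106 106] 0.067 [89 81 97] 
-0.064 [141  10 179] -0.06 [150   4 175] -0.056 [143  12 176] -0.052 [150   5 108] -0.048 [160   9  85] -0.044 [60  8 95] -0.04 [ 20   7 103] -0.036 [120   2 118] -0.032 [120   2 128] 0.035 [ 70   6 136] 0.039 [ 80   6 123] 0.043 [ 68   9 116] 0.047 [ 30   3 100] 0.051 [65 86 95] 0.055 [ 66 115 106] 0.059 [ 64 112 107] 0.063 [ 63 109 103] 0.067 [89 88 98]
```

View pics/e.png

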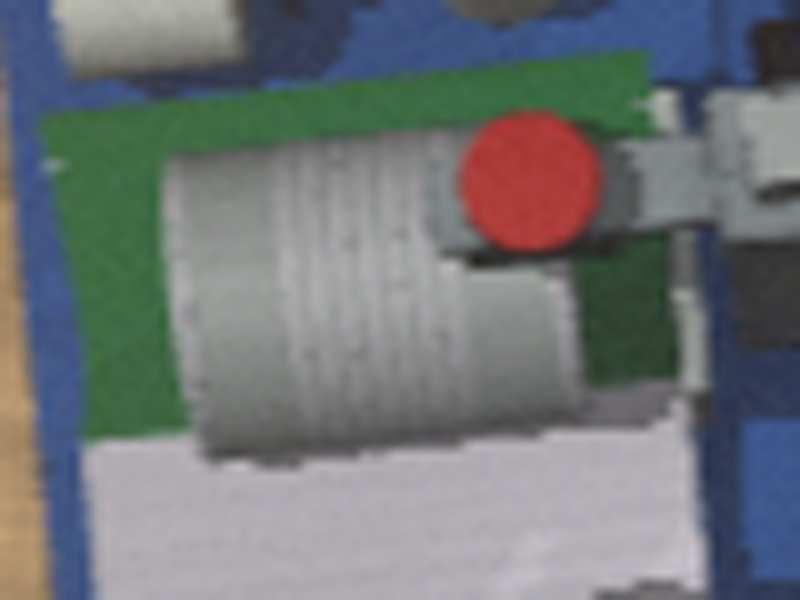

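The tin is seated: it spans x ±49 mm about the vee line, its +y end is at lab y ≈ 0.096, and there is a gap of about 35 mm to the plate. Next I go to its free end with the fingers shut.

Emit:
send_rows --motion '[0.03,0.003,0,0,0,0,0.035,0.003,0,0,0,0,0.03,0.003,0,-4.98,-0.445,0,0.03,0.003,0,-4.98,-0.445,0,0.02,0.003,-0.02,-4.98,-0.445,0,0,0,-0.04,0,0,0,0,0,-0.04,0,0,0,0,0,-0.03,0,0,0]'

```text
time: 9.85
tcp_pos: [0.6601, 0.2038, 0.1346]
orientation: [-2.879, -0.003, -3.051]
force: [0.1, -1.2, 0.5]
grip_width: -0.002
gripper_force: 0.0
```

Emit:
send_rows --motion '[0,0,-0.022,0,0,0,0,0,0,0,0,0,0,0,0,0,0,0]'

```text
time: 10.15
tcp_pos: [0.6612, 0.2038, 0.1164]
orientation: [-2.879, -0.0, -3.051]
force: [1.4, -0.7, -0.2]
grip_width: 0.003
gripper_force: 0.0
```

```bash
python3 -c "
from m import *
s=env.sense();print(s['tcp_pos'],lab(s['tcp_pos']),s['orientation'],s['force'],s['moment'])"
```

```text
[0.66115034 0.20381233 0.11644536] [-0.0015  0.1491] [-2.87933648e+00 -1.56023789e-04 -3.05144653e+00] [ 1.35438712 -0.67909848 -0.19919939] [ 0.30134618  0.01654243 -0.02194136]
```

Emit:
send_rows --motion '[0.0006,-0.007,0,0,0,0,0.0006,-0.007,0,0,0,0,0.0005,-0.005,0,0,0,0,0.0003,-0.003,0,0,0,0,0.0002,-0.002,0,0,0,0,0.0002,-0.002,0,0,0,0,0.0002,-0.002,0,0,0,0,0.0002,-0.002,0,0,0,0]'

```text
time: 10.95
tcp_pos: [0.6639, 0.1741, 0.116]
orientation: [-2.88, -0.0, -3.051]
force: [0.4, -0.3, -0.8]
grip_width: -0.003
gripper_force: 0.0
```

Emit:
send_rows --motion '[0.0002,-0.002,0,0,0,0,0.0002,-0.002,0,0,0,0,0.0002,-0.002,0,0,0,0,0.0002,-0.002,0,0,0,0]'

```text
time: 11.35
tcp_pos: [0.6648, 0.1659, 0.1161]
orientation: [-2.88, 0.0, -3.051]
force: [-0.1, -0.1, -0.4]
grip_width: 0.003
gripper_force: 0.0
```

Emit:
send_rows --motion '[0.0002,-0.002,0,0,0,0,0.0002,-0.002,0,0,0,0,0.0002,-0.002,0,0,0,0,0.0002,-0.002,0,0,0,0]'

```text
time: 11.75
tcp_pos: [0.6653, 0.1603, 0.1162]
orientation: [-2.883, 0.0, -3.049]
force: [-1.1, 6.3, 1.9]
grip_width: 0.004
gripper_force: 3.1
```

Emit:
send_rows --motion '[0.0002,-0.002,0,0,0,0,0.0002,-0.002,0,0,0,0,0.0002,-0.002,0,0,0,0]'

```text
time: 12.05
tcp_pos: [0.6659, 0.1548, 0.1162]
orientation: [-2.883, 0.0, -3.049]
force: [-1.2, 5.5, 1.8]
grip_width: -0.0
gripper_force: 3.0
```

Emit:
send_rows --motion '[0.0002,-0.002,0,0,0,0,0.0002,-0.002,0,0,0,0,0.0002,-0.002,0,0,0,0,0.0002,-0.002,0,0,0,0,0.0002,-0.002,0,0,0,0,0.0002,-0.002,0,0,0,0]'

```text
time: 12.65
tcp_pos: [0.667, 0.1429, 0.1161]
orientation: [-2.883, 0.0, -3.049]
force: [-1.7, 6.2, 2.3]
grip_width: -0.004
gripper_force: 3.1
```

Emit:
send_rows --motion '[0.0002,-0.002,0,0,0,0,0.0002,-0.002,0,0,0,0,0.0001,-0.001,0,0,0,0,0.0001,-0.001,0,0,0,0,0.0001,-0.001,0,0,0,0,0.0001,-0.001,0,0,0,0]'

```text
time: 13.25
tcp_pos: [0.6678, 0.1349, 0.1161]
orientation: [-2.883, 0.0, -3.049]
force: [-2.4, 6.5, 1.4]
grip_width: -0.003
gripper_force: 3.2
```

Emit:
send_rows --motion '[0.0001,-0.001,0,0,0,0,0.0001,-0.001,0,0,0,0,0.0001,-0.001,0,0,0,0]'

```text
time: 13.55
tcp_pos: [0.6681, 0.1319, 0.1161]
orientation: [-2.883, 0.0, -3.049]
force: [-2.8, 5.9, 2.8]
grip_width: -0.005
gripper_force: 3.2
```

Emit:
send_rows --motion '[0.0001,-0.001,0,0,0,0,0.0001,-0.001,0,0,0,0]'

```text
time: 13.75
tcp_pos: [0.6683, 0.1299, 0.1161]
orientation: [-2.883, 0.0, -3.049]
force: [-2.1, 6.1, 2.3]
grip_width: 0.001
gripper_force: 3.2
```

Emit:
send_rows --motion '[0.0001,-0.001,0,0,0,0,0.0001,-0.001,0,0,0,0]'

```text
time: 13.95
tcp_pos: [0.6683, 0.1292, 0.1161]
orientation: [-2.885, 0.0, -3.048]
force: [-3.5, 10.7, 3.3]
grip_width: -0.001
gripper_force: 5.3
```

Emit:
send_rows --motion '[0.0001,-0.001,0,0,0,0]'

```text
time: 14.05
tcp_pos: [0.6683, 0.1292, 0.1161]
orientation: [-2.886, 0.0, -3.047]
force: [-3.7, 12.8, 4.0]
grip_width: -0.002
gripper_force: 6.2
```

The stop is clear: the tin no longer moves and the force rises 6 → 12.8 N. I'll hold briefly, then retreat and go above the knob.

Emit:
send_rows --motion '[0,0,0,0,0,0,0,0,0,0,0,0,0,0,0,0,0,0,0,0.004,0,0,0,0,0,0.02,0,0,0,0,0,0.02,0.02,0,0,0,0,0,0.04,4.98,0.445,0,0,0,0.04,4.98,0.445,0]'

```text
time: 14.85
tcp_pos: [0.668, 0.1719, 0.2159]
orientation: [-3.057, -0.002, -3.046]
force: [1.4, -0.3, 0.8]
grip_width: 0.0
gripper_force: 0.0
```

Emit:
send_rows --motion '[0,0,0.04,4.98,0.445,0,0,0,0.04,0,0,0,0,0,0.02,0,0,0,0,0,0,0,0,0]'

```text
time: 15.25
tcp_pos: [0.6702, 0.1685, 0.3207]
orientation: [3.141, 0.007, -3.052]
force: [-0.6, -0.1, 0.4]
grip_width: -0.001
gripper_force: 0.0
```

```bash
python3 - <<'E'
from m import *
s=env.sense();print(s['tcp_pos'],lab(s['tcp_pos']),s['orientation'],s['force'],s['moment'])
d=cap('top');h=cv2.cvtColor(d['image'],cv2.COLOR_RGB2HSV);c=cap('side')
red=((0,140,90),(8,255,255)); red2=((172,140,90),(180,255,255))
ks=cen(blob(c,*red,(290,150,330,195),*red2)); kt=cen(blob(d,*red,(245,170,285,200),*red2));print(ks[:2],kt[:2])
for x in(-.02,-.03):
 for y in np.arange(.045,.08,.003):
  p=seat+ex*x+ey*y; u,v=proj(d,[*p,.12]); print(round(y,3),h[round(v),round(u)][1],end=' ')
 print()
cv2.imwrite('pics/f.png',cv2.resize(c['image'][150:260,235:365,::-1],(709,600),interpolation=cv2.INTER_CUBIC))
E
```

```text
[0.67023277 0.16846057 0.32068424] [0.0044 0.1131] [ 3.14056972  0.00720244 -3.05188339] [-0.56594675 -0.11697758  0.42174812] [ 0.01017653  0.00708289 -0.00758953]
(307.66666666666663, 172.1492842535787) (262.9192439862543, 182.31271477663228)
0.045 9 0.048 5 0.051 6 0.054 7 0.057 6 0.06 12 0.063 92 0.066 107 0.069 103 0.072 109 0.075 111 0.078 101 
0.045 4 0.048 4 0.051 4 0.054 6 0.057 2 0.06 17 0.063 67 0.066 104 0.069 106 0.072 113 0.075 105 0.078 103
```

View pics/f.png

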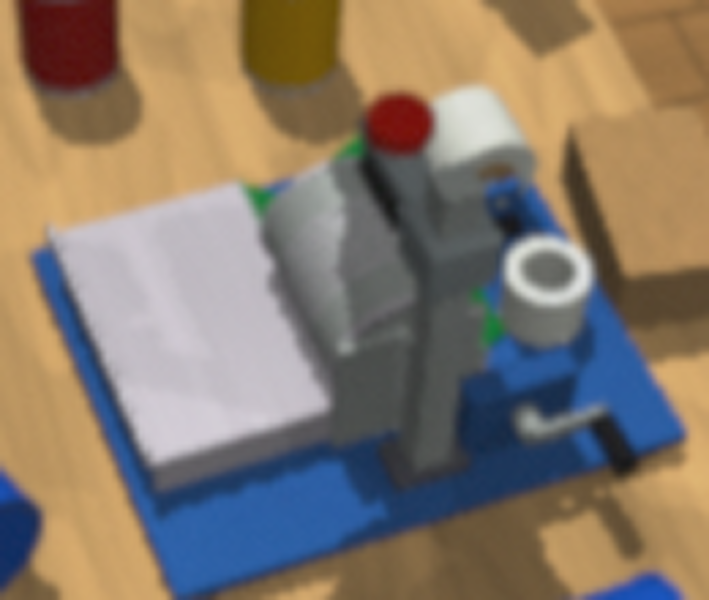

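The picture shows the tin home against the plate, with its free end at lab y ≈ 0.061. The knob is unchanged. Moving above it.

Emit:
send_rows --motion '[0.002,-0.03,0,0,0,0,0.002,-0.035,0,0,0,0,0.002,-0.035,0,0,0,0,0.002,-0.025,0,0,0,0,0,-0.01,0,0,0,0,0,0,-0.015,0,0,0,0,0,-0.01,0,0,0,0,0,-0.005,0,0,0]'

```text
time: 16.15
tcp_pos: [0.6763, 0.0347, 0.2843]
orientation: [3.141, -0.002, -3.05]
force: [-4.2, 0.5, 7.7]
grip_width: -0.004
gripper_force: 3.5
```

Emit:
send_rows --motion '[0,0,-0.005,0,0,0,0,0,-0.004,0,0,0,0,0,-0.003,0,0,0,0,0,-0.002,0,0,0]'

```text
time: 16.55
tcp_pos: [0.6764, 0.0347, 0.2725]
orientation: [3.141, -0.0, -3.05]
force: [-4.7, 0.0, 7.2]
grip_width: 0.002
gripper_force: 3.4
```

Emit:
send_rows --motion '[0,0,-0.003,0,0,0,0,0,-0.003,0,0,0,0,0,-0.003,0,0,0,0,0,-0.003,0,0,0,0,0,-0.003,0,0,0,0,0,-0.003,0,0,0,0,0,-0.003,0,0,0]'

```text
time: 17.25
tcp_pos: [0.6765, 0.0347, 0.2518]
orientation: [3.141, 0.0, -3.05]
force: [-5.8, -0.2, 6.6]
grip_width: -0.0
gripper_force: 3.5
```

Emit:
send_rows --motion '[0,0,-0.002,0,0,0,0,0,-0.002,0,0,0,0,0,-0.002,0,0,0]'

```text
time: 17.55
tcp_pos: [0.6765, 0.0346, 0.2457]
orientation: [3.141, 0.0, -3.05]
force: [-3.7, 0.6, 6.3]
grip_width: 0.001
gripper_force: 3.4
```

Emit:
send_rows --motion '[0,0,-0.001,0,0,0,0,0,-0.001,0,0,0]'

```text
time: 17.75
tcp_pos: [0.6765, 0.0347, 0.2437]
orientation: [3.141, -0.0, -3.05]
force: [-4.5, 1.0, 7.6]
grip_width: 0.001
gripper_force: 3.3
```

Emit:
send_rows --motion '[0,0,-0.001,0,0,0,0,0,-0.001,0,0,0]'

```text
time: 17.95
tcp_pos: [0.6765, 0.0347, 0.2417]
orientation: [3.141, -0.0, -3.05]
force: [-5.1, 0.8, 7.5]
grip_width: 0.003
gripper_force: 3.3
```

Emit:
send_rows --motion '[0,0,-0.001,0,0,0,0,0,-0.001,0,0,0]'

```text
time: 18.15
tcp_pos: [0.6765, 0.0347, 0.2397]
orientation: [3.141, -0.0, -3.05]
force: [-4.5, -0.4, 6.6]
grip_width: 0.001
gripper_force: 3.3
```

Emit:
send_rows --motion '[0,0,-0.001,0,0,0]'

```text
time: 18.25
tcp_pos: [0.6765, 0.0347, 0.2387]
orientation: [3.141, -0.0, -3.05]
force: [-3.7, 0.3, 6.6]
grip_width: -0.001
gripper_force: 3.3
```

Emit:
send_rows --motion '[0,0,-0.001,0,0,0]'

```text
time: 18.35
tcp_pos: [0.6765, 0.0347, 0.2377]
orientation: [3.141, -0.0, -3.05]
force: [-4.1, -0.2, 6.3]
grip_width: -0.002
gripper_force: 3.3
```

Emit:
send_rows --motion '[0,0,-0.001,0,0,0]'

```text
time: 18.45
tcp_pos: [0.6765, 0.0347, 0.237]
orientation: [3.141, 0.0, -3.05]
force: [-6.8, 0.5, 13.7]
grip_width: 0.0
gripper_force: 6.6
```

Emit:
send_rows --motion '[0,0,-0.001,0,0,0]'

```text
time: 18.55
tcp_pos: [0.6766, 0.0347, 0.237]
orientation: [3.141, 0.001, -3.05]
force: [-10.3, 0.0, 17.3]
grip_width: 0.001
gripper_force: 8.7
```

Emit:
send_rows --motion '[0,0,0,0,0,0]'

```text
time: 18.65
tcp_pos: [0.6765, 0.0347, 0.237]
orientation: [3.141, 0.001, -3.05]
force: [-7.5, -1.0, 12.6]
grip_width: 0.002
gripper_force: 6.5
```

Emit:
send_rows --motion '[0,0,0.005,0,0,0,0,0,0.015,0,0,0,0,0,0.03,0,0,0,0,0,0.03,0,0,0,0,0,0.01,0,0,0,0,0,0,0,0,0,0,0,0,0,0,0]'

```text
time: 19.35
tcp_pos: [0.6767, 0.0336, 0.3235]
orientation: [3.141, -0.001, -3.051]
force: [-0.4, 0.4, -0.7]
grip_width: -0.002
gripper_force: 0.0
```

```bash
python3 - <<'E'
from m import *
s=env.sense();print(s['time'],s['tcp_pos'],s['force'])
c=cap('side')
red=((0,140,90),(8,255,255)); red2=((172,140,90),(180,255,255))
k=cen(blob(c,*red,(290,150,330,200),*red2));print(k[:2],proj(c,[.678,.0315,.213]))
d=cap('top');h=cv2.cvtColor(d['image'],cv2.COLOR_RGB2HSV)
for y in np.arange(.045,.08,.003):
  p=seat+ex*-.03+ey*y; u,v=proj(d,[*p,.12]); print(round(y,3),h[round(v),round(u)][1],end=' ')
E
```

```text
19.35 [0.6767274  0.03361441 0.3235401 ] [-0.40089803  0.40500292 -0.7114976 ]
(307.23047619047617, 182.77904761904762) (np.float64(307.1421665738827), np.float64(179.64362786142428))
0.045 34 0.048 34 0.051 34 0.054 32 0.057 31 0.06 33 0.063 33 0.066 34 0.069 32 0.072 34 0.075 33 0.078 35
```

Pressed to 17 N, but it eased to 12.6 N through a small lateral slip. One more press will make sure.

Emit:
send_rows --motion '[0,0,-0.03,0,0,0,0,0,-0.03,0,0,0,0,0,-0.015,0,0,0,0,0,-0.005,0,0,0,0,0,-0.003,0,0,0,0,0,0,0,0,0]'

```text
time: 20.05
tcp_pos: [0.6771, 0.033, 0.2423]
orientation: [-3.141, 0.001, -3.052]
force: [1.1, -0.1, 0.3]
grip_width: 0.0
gripper_force: 0.0
```

Emit:
send_rows --motion '[0,0,-0.002,0,0,0]'

```text
time: 20.15
tcp_pos: [0.6775, 0.033, 0.2414]
orientation: [-3.141, 0.003, -3.052]
force: [-0.2, -0.0, -0.7]
grip_width: -0.002
gripper_force: 0.0
```

Emit:
send_rows --motion '[0,0,-0.001,0,0,0]'

```text
time: 20.25
tcp_pos: [0.6773, 0.033, 0.2399]
orientation: [-3.142, 0.002, -3.052]
force: [0.6, 0.7, -0.6]
grip_width: 0.002
gripper_force: 0.0
```

Emit:
send_rows --motion '[0,0,-0.002,0,0,0]'

```text
time: 20.35
tcp_pos: [0.6772, 0.033, 0.2377]
orientation: [3.142, 0.002, -3.052]
force: [-0.2, 0.1, 0.3]
grip_width: 0.003
gripper_force: 0.0
```

Emit:
send_rows --motion '[0,0,-0.001,0,0,0]'

```text
time: 20.45
tcp_pos: [0.6772, 0.033, 0.237]
orientation: [3.142, 0.002, -3.051]
force: [-3.5, -0.5, 9.1]
grip_width: 0.003
gripper_force: 4.4
```

Emit:
send_rows --motion '[0,0,-0.001,0,0,0]'

```text
time: 20.55
tcp_pos: [0.6772, 0.033, 0.237]
orientation: [3.141, 0.002, -3.051]
force: [-4.8, 0.0, 13.2]
grip_width: 0.002
gripper_force: 6.8
```

Emit:
send_rows --motion '[0,0,-0.001,0,0,0]'

```text
time: 20.65
tcp_pos: [0.6772, 0.033, 0.237]
orientation: [3.141, 0.003, -3.051]
force: [-8.2, 0.0, 18.6]
grip_width: 0.001
gripper_force: 9.2
```

Emit:
send_rows --motion '[0,0,0,0,0,0]'

```text
time: 20.75
tcp_pos: [0.6772, 0.033, 0.237]
orientation: [3.141, 0.003, -3.051]
force: [-7.1, 0.3, 13.7]
grip_width: -0.006
gripper_force: 6.9
```

Emit:
send_rows --motion '[0,0,-0.001,0,0,0,0,0,0,0,0,0,0,0,0,0,0,0]'

```text
time: 21.05
tcp_pos: [0.6772, 0.033, 0.2369]
orientation: [3.141, 0.004, -3.051]
force: [-8.4, 0.6, 17.7]
grip_width: 0.002
gripper_force: 9.1
```

A steady 17.7 N now, so I'll lift off and hand in.

Emit:
send_rows --motion '[0,0,0.005,0,0,0,0,0,0.01,0,0,0,0,0,0.03,0,0,0,0,0,0.04,0,0,0,0,0,0.01,0,0,0,0,0,0,0,0,0,0,0,0,0,0,0,0,0,0,0,0,0]'

```text
time: 21.85
tcp_pos: [0.6764, 0.0332, 0.326]
orientation: [3.142, -0.003, -3.051]
force: [0.3, 0.0, 0.5]
grip_width: 0.0
gripper_force: 0.0
```

```bash
python3 -c "
from m import *
s=env.sense();print(s['tcp_pos'],s['force']);print(env.hand_in())"
```

```text
[0.67642899 0.03321781 0.32602115] [0.26294755 0.02757514 0.51851937]
the job is handed in; nothing more can be done
None
```

The job is handed in at about 22 s: the tin was rolled into the vee, slid home against the end plate, and the head pressed down on it with a steady 17.7 N on the knob before the hand came off; the hand-in gave no verdict, so I can't confirm it passed.

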